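# Tip two stirring rods end-down into the soak jar

## Task

Lay the white stirring rod that is loose on the bench into the tipping trough, beside the rod already there, and push the carriage with the soak jar fully home under the spout. Then swing the trough's lever over to its stop so that both rods slide out together and drop end-down into the jar, and let the trough swing back level. Leave everything else on the bench where it is.

Things in the scene. Friction and masses are not known exactly. Their poses are not given: they have to be found in the camera images.
- rod_a_center (a point): Centre of the stirring rod that starts in the trough: plain white plastic cylinder, 12 mm diameter, 130 mm long, about 34 g. Its x axis runs along the rod.
- rod_b_center (a point): Centre of the identical white stirring rod (12 mm diameter, 130 mm long, about 34 g) that starts lying on the bench, to the robot's right. Its x axis runs along the rod.
- rod_a: The same rod in the trough; origin on its underside half-way along (6 mm from the centre line), x along the rod.
- rod_b: The same rod on the bench; origin on its underside half-way along (6 mm from the centre line), x along the rod.
- stand: Fixed aluminium stand of trough and carriage. Origin on the bench under the trough's pivot; x along the trough to the spout and on along the carriage's track (roughly to the robot's right, -y), z up. Base plate 110 mm wide, 8 mm thick, x -150 to 300 mm. Two uprights at y = -42 and 42 mm (8 mm thick, x -40 to 0 mm), 265 mm high.
- guard (a point): Lower edge of the fixed curved guard plate, part of the stand, that closes the spout's open end until the trough is steep: 109 mm from the pivot, from 27 mm above pivot height down to this point 85 mm below it, stand y -32 to 46 mm.
- trough_pivot (a point): The trough's hinge axis, on the stand, 260 mm above the bench; axes as the stand's, the hinge axis along y.
- trough_floor (a point): Trough floor (top face) over the pivot, 7 mm above it; x along the trough to the spout, tilting with it. Steel trough, open on top: floor x -120 to 100 mm, 30 mm wide, walls flaring to 55 mm at the top, 21 mm above the floor; end wall at x -120. A bridge spans it 16 mm above the floor from x 85 to the open spout at 100. Lay a rod along x with its centre at x -50 to 15, best -20 mm.
- trough (a joint): Trough tilt, rad: 0 = level (rest), grows as the spout goes down, stop at 1.3. Above about 1.15 the rods clear the guard; they need up to a second to slide out. Counterweighted and sprung: it swings back to 0 when let go. Pushing the lever takes 2 to 4 N.
- lever_bar (a point): Middle of the grip of the trough's lever: a level black round bar, 12 mm thick, beside the trough on the robot's side (stand y -58 to -118 mm, this point -90), on an 80 mm radius about the pivot. At rest 48 mm behind the pivot (stand -x) and 64 mm above it; at the stop 48 mm ahead (+x), 64 mm above. Push it from behind to stand +x; fingers have room behind and under it.
- carriage (a joint): How far the jar carriage stands out along the stand's +x, m: 0 = fully home under the spout (a stop), up to 0.11. Slides with about 2 N of friction and stays where it is left.
- push_plate (a point): Outer face of the carriage's upright push plate, at its middle: 50 mm wide (y), 8 mm thick (it extends 8 mm to -x), from 18 to 84 mm above the bench; this point is 53 mm above the bench. Axes as the stand's; push it to the stand's -x. When home it lies 177 mm ahead of the pivot along the stand's x.
- jar_mouth (a point): Centre of the mouth of the white soak jar fixed on the carriage, 118 mm above the bench; round, outer diameter 62 mm, inner 54 mm, inner floor 95 mm below the mouth. 109 mm behind the push plate's face. When home it lies 68 mm ahead of the pivot along the stand's x.
- spatula: Flat steel spatula lying near the loose rod, 145 mm long, 18 mm wide at most, 4 mm thick; not to be moved.
- beaker: Glass beaker, 68 mm wide, 85 mm high, standing; origin under its centre; not to be moved.
- bottle: White bottle, 64 mm wide, 150 mm high; origin under its centre; not to be moved.
- tip_box: Orange box with clear top, 85 x 120 x 64 mm; origin under its centre; not to be moved.
- tape: Roll of paper tape lying flat, 84 mm wide, 19 mm high; origin under its centre; not to be moved.
- tube_rack: Blue tube rack with capped tubes, 70 x 200 x 102 mm; origin under its centre; not to be moved.
Things that resemble listed ones, but are neither listed nor needed, are in the scene too. What is shaped like the rod_b but red or turquoise is not meant.

How it is judged (in metres and radians):
On the way, in this order (a step that is already met when the one before it is completed fails the run):
1. both rods lie in the level trough and the jar carriage is fully home (x of rod_a_center in the frame of trough_floor between -0.07 and 0.045 m and y of rod_a_center in the frame of trough_floor between -0.02 and 0.02 m and z of rod_a_center in the frame of trough_floor between 0 and 0.03 m and x of rod_b_center in the frame of trough_floor between -0.07 and 0.045 m and y of rod_b_center in the frame of trough_floor between -0.02 and 0.02 m and z of rod_b_center in the frame of trough_floor between 0 and 0.03 m and value of joint carriage below 0.006 m and value of joint trough below 0.1 rad), for 0.2 s.
2. the trough is tipped with the jar home (value of joint trough above 1.1 rad and value of joint carriage below 0.006 m), for 0.1 s.
At the end, for the whole second after the job is handed in: Both rods stand in the jar at rest: centre within 28 mm of the jar's axis, lower than 110 mm above the bench, leaning less than 0.5 rad; the carriage within 8 mm of home, and the trough back within 0.1 rad of level (horizontal distance between each of rod_a_center, rod_b_center and jar_mouth below 0.028 m and height (world z) of each of rod_a_center, rod_b_center below 0.11 m and (angle between rod_a_center's own x axis and vertical below 0.5 rad or angle between rod_a_center's own x axis and vertical above 2.64 rad) and linear speed of each of rod_a, rod_b below 0.03 m/s and (angle between rod_b_center's own x axis and vertical below 0.5 rad or angle between rod_b_center's own x axis and vertical above 2.64 rad) and value of joint carriage below 0.008 m and value of joint trough below 0.1 rad); the robot touches nothing.
It fails at once if a bystander (spatula, beaker, bottle, tip box, tape or tube rack) is moved more than 30 mm (distance of any of spatula, beaker, bottle, tip_box, tape, tube_rack from where it was at the start of the episode above 0.03 m).
It also fails if it takes over 72 s, if anything falls off the work surface, if the arm or the gripper's body presses on something with over 40 N, if the wrist force passes 120 N, or if a joint passes its speed limit or range.

## Robot

A 6-joint arm with a two-finger parallel gripper is mounted at the origin on the work surface. World frame = base frame: x ahead of the robot, y to its left, z up, the work surface at z = 0. Lengths are in m, angles in degrees, forces in N, time in s.
With the tool pointing down it reaches from about 0.3 to 0.75 m from the base axis. Payload 8.5 kg.
Tool frame: the origin (TCP) lies midway between the tips of the shut fingers; the grasp point (between the pads) lies 19 mm behind it (env.grip_depth is the distance from the TCP to the grasp point, in m); x points along the fingers, y is the direction in which the jaws open and shut, and the axes are right-handed (so a half turn about x gives the same grasp; the last joint's range is limited). The gripper opens to 85 mm and grips with 20 to 120 N. Pads are 22 mm wide; open, the fingers measure 114 mm over their backs; the gripper's body (76 mm by 85 mm) begins 54 mm behind the grasp point. The pads swing forward as they close: fully open they stand 13 mm farther back than shut.
Start: joints at [-76.221, 21.807, 74.336, -0, 83.858, -12.336], TCP at [0.242, -0.494, 0.231] pointing down, gripper open.
Joint ranges: [-178.18, 178.18], [-50.72, 133.34], [12.68, 142.11], [-81.47, 261.47], [9.98, 163.14], [-165.26, 165.26]. Speed limits (degrees/s): [136.94, 136.94, 180, 180, 180, 180].

## Interface

Orientations are given as a 3x3 rotation matrix whose columns are the frame's x, y, z axes.
In Python, from rig import env gives the robot as it stands.
- The arm moves only by the tool play_rows, never from a script. Its arguments are lists of equal length, an entry for each row: "travel": the shift along the world's x, y, z in cm, a list of three; "rotation": the turn, a rotation vector about the world's x, y, z in rad, a list of three; "claw": the finger opening in cm, from 0 to 8.54. A call has 1 to 12 rows; each row shifts and turns the pose as measured when the row begins; what a row does not reach is not made up. A row lasts 1/12 s, in which the tool goes at most 41.7 mm and 7.16 degrees, less where a joint would pass 70% of its speed; a pose out of reach is approached as far as the arm can. A call is refused whole if a number of a shift passes 4.17 or a number of a turn 0.125, either way. A call with a gripper value outside its range is refused whole. The fingers move at their own pace and stop on an object; "squeeze" is the grip in N (left out, the last holds). Time passes only in rows, so rows that do not move let the fingers close. It gives the time, the measured TCP pose, the force and the opening at its end, in the units of the state.
- env.observe(): the state, without advancing time (a new reading comes with each control period).
- env.get_image(name): name is "scene" or "top" or "wrist"; returns the picture (384x512x3 uint8, red, green, blue); there is no depth.
- env.camera_info(name): a dict with "vertical_fov" (degrees; the focal length in pixels is half the picture's height over the tangent of half this angle, whatever the lens; pixels are square), "cx", "cy" (the principal point, pixels), "eye" and "rotation" of the camera in the world. Camera axes: x right, y down, z forward; pixel columns grow to the right and rows downward; lengths in m; the calibration is good to about 2 mm. A picture is of the moment at which its call begins: read the wrist's pose just before it. camera_info takes no time and is no camera call; for the wrist camera it gives the pose at the moment of the call.
- env.close_job(): hands the job in, once; it reports no verdict.
The state is a dict: "time_s": time; "q": joint angles; "qvel": joint speeds; "joint_efforts": joint torques, N m; "position": TCP position; "tool_rot": TCP orientation; "ft_force": force on the tool from outside, world axes, zero at the start; "wrist_torque": the same for the moment, N m; "grip_width": finger opening in m.
Only numpy, scipy, OpenCV 4.12 (cv2) and the standard library are available. Lean on these libraries where they do the work, as an engineer would, in place of code of your own. Each camera call takes 0.05 s, during which the arm holds its last target.

## Working session

There is one attempt and no reset: what is moved stays moved. The work goes in short steps, Python scripts to look and compute and a tool call to move; the robot and the scene stay as the last step left them, time stands still between calls to the robot, and variables do not carry over. Pictures are saved under pics/ and viewed, and the job is handed in when it is done.

Besides the shell and the picture viewer there is one more tool, called as a command line: name --argument value ..., lists and objects as JSON in quotes. play_rows: Moves the arm, as the interface text tells. Its arguments: {"type":"object","properties":{"travel":{"type":"array","items":{"type":"array","items":{"type":"number"}}},"rotation":{"type":"array","items":{"type":"array","items":{"type":"number"}}},"claw":{"type":"array","items":{"type":"number"}},"squeeze":{"type":"number"}},"required":["travel","rotation","claw"]}

```bash
ls; mkdir -p pics; python3 - <<'E'
from rig import env
import cv2
for n in ["scene","top","wrist"]:
    im=env.get_image(n); cv2.imwrite(f"pics/{n}0.png",cv2.resize(im[:,:,::-1],(800,600),interpolation=cv2.INTER_CUBIC))
    c=env.camera_info(n); print(n,c)
print(env.observe())
E
```

```text
pics
scene {'vertical_fov': 54.847840924714404, 'cx': 252.65581372705842, 'cy': 186.230652130515, 'eye': array([ 1.12435279, -0.73354174,  1.12636093]), 'rotation': array([[ 0.76042644,  0.46442369, -0.45394082],
       [ 0.64936901, -0.53465697,  0.54079738],
       [ 0.00845649, -0.70601173, -0.70814965]])}
top {'vertical_fov': 43.407895320628015, 'cx': 248.75560270520077, 'cy': 195.61727420142665, 'eye': array([ 0.24786206, -0.01050323,  1.57505874]), 'rotation': array([[ 0.00778719, -0.9806622 ,  0.19555309],
       [-0.99990029, -0.00533253,  0.01307577],
       [-0.01178012, -0.19563541, -0.98060594]])}
wrist {'vertical_fov': 71.94704882426706, 'cx': 256.7070359045624, 'cy': 191.41285967535745, 'eye': array([ 0.30092921, -0.46431116,  0.37353054]), 'rotation': array([[ 4.40269402e-01, -8.66354014e-01, -2.35782900e-01],
       [-8.97865302e-01, -4.25071430e-01, -1.14682953e-01],
       [-8.68537297e-04,  2.62192679e-01, -9.65015152e-01]])}
{'time_s': 0.15, 'q': array([-7.62198252e+01,  2.18345799e+01,  7.43716937e+01, -1.66830773e-04,
        8.38597307e+01, -1.23349432e+01]), 'qvel': array([ 0.14420622, -0.12268919, -0.16505079, -0.04394735,  0.04692393,
       -0.02654833]), 'joint_efforts': array([ 4.76068264e-03, -4.48621130e+01, -2.31344837e+01, -1.31150155e-04,
        3.81554448e-03, -1.80283257e-05]), 'position': array([ 0.24204708, -0.49362805,  0.23084874]), 'tool_rot': array([[-2.77213645e-04,  4.40176233e-01, -8.97911358e-01],
       [ 1.11814603e-03, -8.97910695e-01, -4.40176253e-01],
       [-9.99999336e-01, -1.12601888e-03, -2.43268210e-04]]), 'ft_force': array([ 1.03446159,  0.01095087, -0.25198085]), 'wrist_torque': array([-0.01986391,  0.04671198,  0.02231224]), 'grip_width': 0.0853890187127084}
```

View pics/scene0.png

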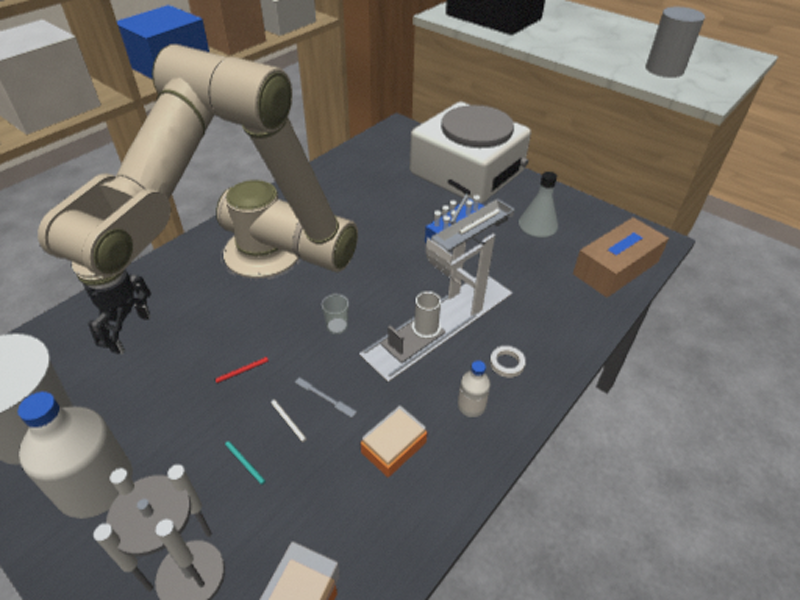

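View pics/top0.png

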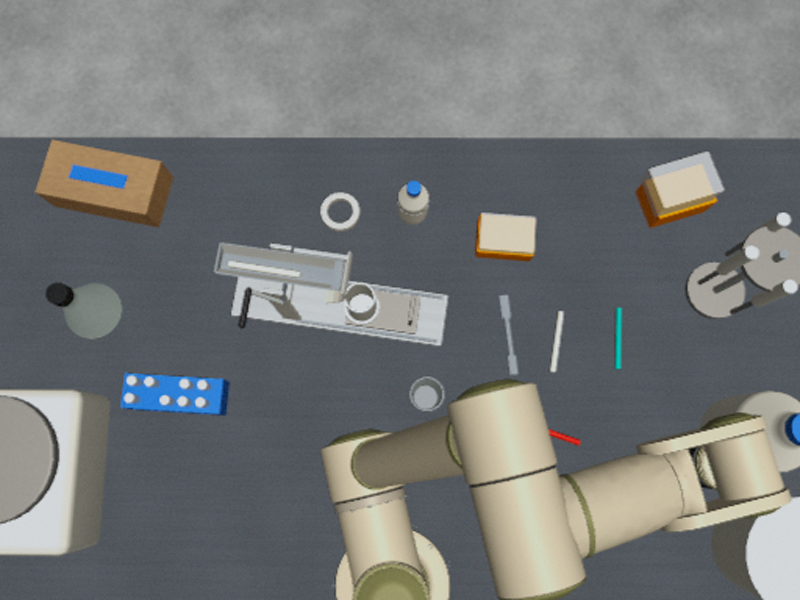

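View pics/wrist0.png

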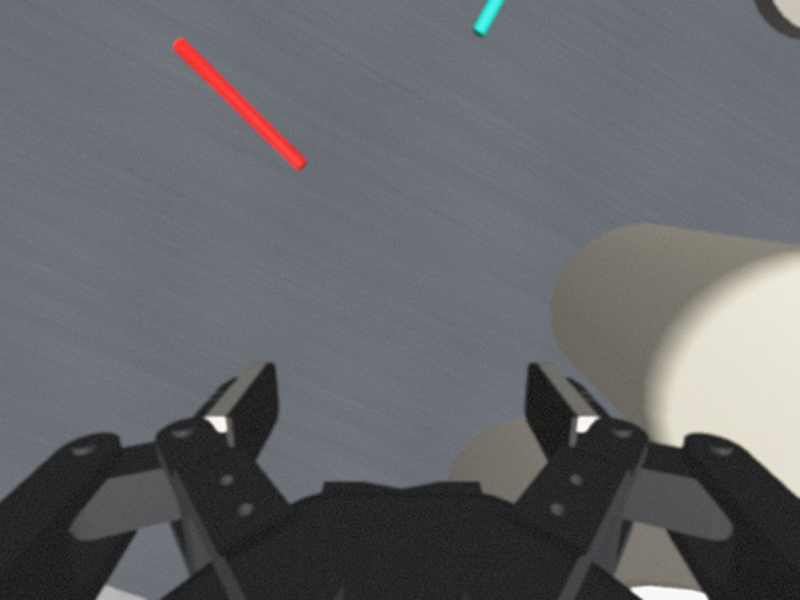

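The scene and top pictures agree. In the top view (800x600 pixels) these could be taken for the loose rod:
- white rod at (557,341)
- turquoise rod at (618,338)
- red rod at (565,437)
- spatula at (508,335)
- the white rod already in the trough at (262,268)

I choose the white one at (557,341), next to the spatula. The stand's lever is at (245,307), the jar at (361,302) and the push plate at (412,313).

```bash
cat > h.py <<'E'
import numpy as np, cv2
from rig import env
def ray(c,u,v):
    f=192/np.tan(np.radians(c["vertical_fov"]/2))
    d=c["rotation"]@np.array([(u-c["cx"])/f,(v-c["cy"])/f,1.0]); return c["eye"],d/np.linalg.norm(d)
def onz(c,u,v,z):
    e,d=ray(c,u,v); return e+d*(z-e[2])/d[2]
def proj(c,p):
    f=192/np.tan(np.radians(c["vertical_fov"]/2)); q=c["rotation"].T@(np.asarray(p)-c["eye"])
    return np.array([c["cx"]+f*q[0]/q[2],c["cy"]+f*q[1]/q[2]])
def tri(c1,a,c2,b):
    e1,d1=ray(c1,*a);e2,d2=ray(c2,*b)
    s=np.linalg.lstsq(np.stack([d1,-d2],1),e2-e1,rcond=None)[0]
    p,q=e1+d1*s[0],e2+d2*s[1]; return (p+q)/2,np.linalg.norm(p-q)
E
python3 - <<'E'
from h import *
t=env.get_image("top"); s=env.get_image("scene")
cv2.imwrite("pics/t1.png",t[:,:,::-1]);cv2.imwrite("pics/s1.png",s[:,:,::-1])
def crop(im,x0,y0,x1,y1,k,name): cv2.imwrite(name,cv2.resize(im[y0:y1,x0:x1,::-1],None,fx=k,fy=k,interpolation=cv2.INTER_CUBIC))
crop(t,130,145,295,230,4.8,"pics/t_stand.png")
crop(s,220,120,340,245,4.8,"pics/s_stand.png")
crop(t,310,175,410,245,6,"pics/t_rod.png")
for n,im,w in [("top",t,(310,180,385,245)),("scene",s,(165,245,240,290))]:
    c=env.camera_info(n); x0,y0,x1,y1=w
    hsv=cv2.cvtColor(im[y0:y1,x0:x1],cv2.COLOR_RGB2HSV)
    m=((hsv[...,2]>150)&(hsv[...,1]<50)).astype(np.uint8)
    for k in cv2.findContours(m,0,2)[0]:
        if cv2.contourArea(k)<30: continue
        (u,v),(a,b),ang=cv2.minAreaRect(k); bx=cv2.boxPoints(((u,v),(a,b),ang))+[x0,y0]
        e=[ (bx[i]+bx[(i+1)%4])/2 for i in range(4)]
        L=[np.linalg.norm(e[i]-e[(i+2)%4]) for i in (0,1)]; i=int(np.argmax(L))
        P=onz(c,*e[i],.006);Q=onz(c,*e[i+2],.006)
        print(n,u+x0,v+y0,P.round(4),Q.round(4),"mid",((P+Q)/2).round(4),"len",np.linalg.norm(P-Q).round(4),"ang",np.degrees(np.arctan2(*(P-Q)[[1,0]])))
E
```

```text
top 356.13000106811523 218.0900001525879 [ 0.5514 -0.3534  0.006 ] [ 0.4247 -0.331   0.006 ] mid [ 0.4881 -0.3422  0.006 ] len 0.1287 ang -10.009164223951263
top 325.20999908447266 213.47000122070312 [ 0.5853 -0.2316  0.006 ] [ 0.421  -0.2509  0.006 ] mid [ 0.5031 -0.2412  0.006 ] len 0.1655 ang 6.717751195731702
scene 183.68292617797852 268.35365867614746 [ 0.4227 -0.3328  0.006 ] [ 0.5487 -0.355   0.006 ] mid [ 0.4857 -0.3439  0.006 ] len 0.128 ang 170.04144747764136
```

View pics/t_stand.png

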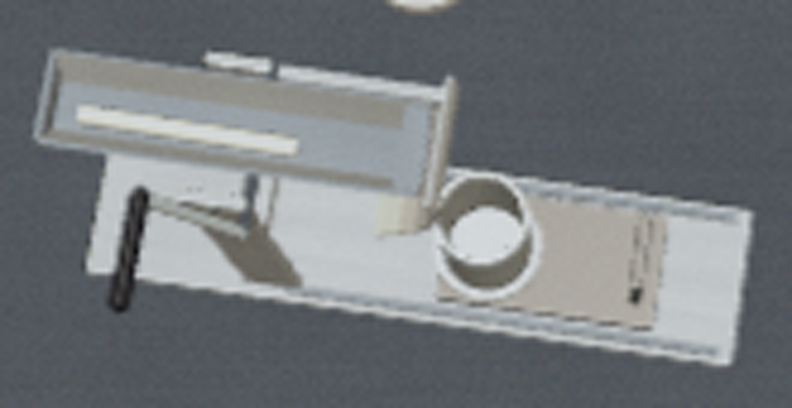

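View pics/s_stand.png

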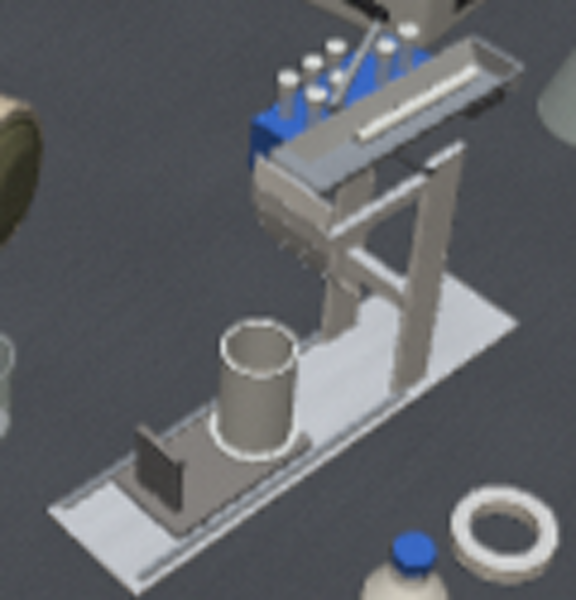

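View pics/t_rod.png

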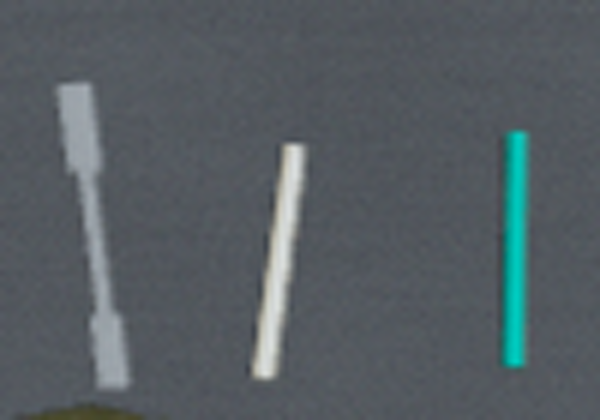

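```bash
python3 - <<'E'
from h import *
T=env.camera_info("top");S=env.camera_info("scene")
t=lambda x,y:(130+(x+.5)/4.8-.5,145+(y+.5)/4.8-.5); s=lambda x,y:(220+(x+.5)/4.8-.5,120+(y+.5)/4.8-.5)
A=onz(T,*t(751,211),.008);B=onz(T,*t(731,364),.008);C=onz(T,*t(88,272),.008)
A2=onz(S,*s(137,593),.008);B2=onz(S,*s(50,512),.008);D2=onz(S,*s(518,323),.008)
print("A",A,A2,"B",B,B2,"C",C,"D",D2)
E1=(A+A2+B+B2)/4  # x=300,y=0
xdir=(B-C)[:2]; a1=np.arctan2(*xdir[::-1]); xd2=(A2-D2)[:2]; a2=np.arctan2(*xd2[::-1]); y=(A+A2-B-B2)[:2]
print(np.degrees([a1,a2,np.arctan2(*y[::-1])-np.pi/2]),np.linalg.norm(xdir),np.linalg.norm(xd2),np.linalg.norm(y)/2)
a=(a1+a2)/2; ux=np.array([np.cos(a),np.sin(a)]);uy=np.array([-ux[1],ux[0]])
O=E1[:2]-.3*ux; O2=(C[:2]+D2[:2])/2+.15*ux
print("O",O,O2,"ang",np.degrees(a))
O=(O+O2)/2
def st(p): d=np.asarray(p)[:2]-O; return np.array([d@ux,d@uy]).round(4)
j=onz(T,*t(490,235),.118);j2=onz(S,*s(259,347),.118);print("jar",st(j),st(j2))
print("jar tri",tri(T,t(490,235),S,s(259,347)))
for q in [(137,193),(120,303)]: print("lever",st(onz(T,*t(*q),.324)))
for q in [(58,50),(40,140)]: print("trough rear",st(onz(T,*t(*q),.288)))
P=onz(T,*t(78,114),.273);Q=onz(T,*t(298,147),.273);print("rodA",st(P),st(Q),st((P+Q)/2))
P=onz(S,*s(478,70),.273);Q=onz(S,*s(362,136),.273);print("rodA s",st(P),st(Q),st((P+Q)/2))
for q in [(142,425),(183,465)]: print("plate top",st(onz(S,*s(*q),.084)))
for q in [(142,485),(183,510)]: print("plate bot",st(onz(S,*s(*q),.018)))
np.savez("st.npz",O=O,ux=ux,uy=uy)
W=lambda x,y,z:np.r_[O+x*ux+y*uy,z]
print("O",O,ux)
for n,p in dict(place=W(-.02,0,.273),lev0=W(-.048,-.09,.324),lev1=W(.048,-.09,.324),platehome=W(.177,0,.053)).items(): print(n,p.round(4))
print(st((.487,-.343)))
E
```

```text
A [ 0.58491822 -0.11326749  0.008     ] [ 0.58796671 -0.11655447  0.008     ] B [ 0.47803226 -0.09884426  0.008     ] [ 0.48301795 -0.10215314  0.008     ] C [0.53944809 0.34431699 0.008     ] D [0.65145392 0.32715655 0.008     ]
[-97.89012151 -98.14274704 -97.74870575] 0.44739668448072734 0.4482299634889714 0.10689340800542282
O [0.57532093 0.18936359] [0.57453244 0.18720255] ang -98.01643427459268
jar [ 0.1297 -0.0124] [ 1.241e-01 -1.000e-04]
jar tri (array([0.5502057 , 0.0661085 , 0.11099729]), np.float64(0.011575854914701748))
lever [-0.0519 -0.0574]
lever [-0.0498 -0.1196]
trough rear [-0.1212  0.0262]
trough rear [-0.1213 -0.0279]
rodA [-0.1066 -0.0063] [ 0.0236 -0.0073] [-0.0415 -0.0068]
rodA s [-0.1084 -0.0032] [ 0.0206 -0.0062] [-0.0439 -0.0047]
plate top [ 0.228  -0.0215]
plate top [0.2311 0.0299]
plate bot [ 0.2319 -0.0169]
plate bot [0.2242 0.024 ]
O [0.57492668 0.18828307] [-0.13945714 -0.99022811]
place [0.5777 0.2081 0.273 ]
lev0 [0.4925 0.2484 0.324 ]
lev1 [0.4791 0.1533 0.324 ]
platehome [0.5502 0.013  0.053 ]
[ 0.5384 -0.013 ]
```

play_rows --travel '[[3,1.9,-0.5],[3,1.9,-1],[3,1.9,-1.5],[3,1.9,-1.5],[3,1.9,-1.5],[3,1.9,-1.5],[3,1.9,-1.5],[2,1.2,-1],[0,0,0],[0,0,0]]' --rotation '[[0,0,-0.08],[0,0,-0.08],[0,0,-0.08],[0,0,-0.08],[0,0,-0.08],[0,0,-0.08],[0,0,-0.08],[0,0,-0.06],[0,0,0],[0,0,0]]' --claw '[5,5,5,5,5,5,5,5,5,5]' --squeeze 40

```text
time_s: 1.08
position: [0.4798, -0.3413, 0.1256]
tool_rot: [[-0.005, -0.197, -0.98], [-0.002, -0.98, 0.197], [-1.0, 0.002, 0.004]]
ft_force: [-0.1, -0.4, -0.4]
grip_width: 0.0503
```

```bash
cat > st.py <<'E'
from h import *
def show():
    o=env.observe(); R=o["tool_rot"]
    print("t",o["time_s"],"p",o["position"].round(4),"yawY",np.degrees(np.arctan2(R[1,1],R[0,1])).round(2),"x",R[:,0].round(3),"F",o["ft_force"].round(2),"w",round(o["grip_width"],4),"q",o["q"].round(1))
    d=np.load("st.npz"); v=o["position"][:2]-d["O"]; print("stand xy",(v@d["ux"]).round(4),(v@d["uy"]).round(4))
E
python3 - <<'E'
from st import *
show()
im=env.get_image("wrist"); c=env.camera_info("wrist")
cv2.imwrite("pics/w1.png",im[:,:,::-1])
m=cv2.inRange(im,(170,170,170),(255,255,255))
for k in cv2.findContours(m[:330],0,2)[0]:
    if cv2.contourArea(k)<100: continue
    r=cv2.minAreaRect(k);bx=cv2.boxPoints(r);e=[(bx[i]+bx[(i+1)%4])/2 for i in range(4)]
    i=int(np.argmax([np.linalg.norm(e[i]-e[i+2]) for i in (0,1)]));P=onz(c,*e[i],.006);Q=onz(c,*e[i+2],.006)
    print(r,((P+Q)/2).round(4),np.linalg.norm(P-Q).round(4),np.degrees(np.arctan2(*(P-Q)[[1,0]])).round(2))
E
```

```text
t 1.0833 p [ 0.4798 -0.3413  0.1256] yawY -101.38 x [-0.005 -0.002 -1.   ] F [-0.14 -0.42 -0.44] w 0.0503 q [-46.8  31.   77.2  -0.3  71.9  54.6]
stand xy 0.5377 -0.0204
((38.728187561035156, 307.0402526855469), (13.681173324584961, 31.294660568237305), 55.00797653198242) [ 0.3864 -0.0631  0.006 ] 0.0431 -66.45
((17.0, 179.0), (108.0, 34.0), 90.0) [ 0.5313 -0.1036  0.006 ] 0.1156 -24.97
((255.1763916015625, 173.995849609375), (128.19979858398438, 12.137816429138184), 88.65210723876953) [ 0.4872 -0.3416  0.006 ] 0.1324 -10.17
((152.69793701171875, 169.3052520751953), (157.17784118652344, 18.10216522216797), 66.50143432617188) [ 0.5109 -0.2432  0.006 ] 0.1551 6.53
```

View pics/w1.png

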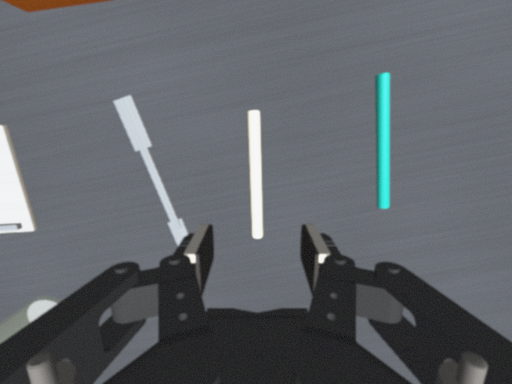

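The close wrist view confirms the choice. The plain white rod is at (255,174), with the spatula to its left and the turquoise rod to its right. Its measured length is 132 mm and its centre is (0.487,-0.342).

play_rows --travel '[[0.7,0,-2],[0,0,-3],[0,0,-3],[0,0,-2],[0,0,-1],[0,0,0]]' --rotation '[[0,0,0.02],[0,0,0],[0,0,0],[0,0,0],[0,0,0],[0,0,0]]' --claw '[5,5,5,5,5,5]'

```text
time_s: 1.63
position: [0.4833, -0.3484, 0.0172]
tool_rot: [[0.002, -0.179, -0.984], [-0.01, -0.984, 0.179], [-1.0, 0.01, -0.004]]
ft_force: [0.3, -0.2, -1.0]
grip_width: 0.0497
```

```bash
python3 -c "
from st import *;show()"
```

```text
t 1.6333 p [ 0.4833 -0.3484  0.0172] yawY -100.32 x [ 0.002 -0.01  -1.   ] F [ 0.26 -0.24 -0.98] w 0.0497 q [-47.   39.   82.8  -0.4  57.7  53.5]
stand xy 0.5442 -0.0159
```

play_rows --travel '[[0.4,0.6,-0.6],[0,0,-0.6],[0,0,0],[0,0,0]]' --rotation '[[0,-0.01,0],[0,0,0],[0,0,0],[0,0,0]]' --claw '[5,5,5,5]'

```text
time_s: 1.97
position: [0.4879, -0.3446, 0.0081]
tool_rot: [[0.017, -0.181, -0.983], [-0.015, -0.983, 0.181], [-1.0, 0.011, -0.02]]
ft_force: [0.1, -0.0, -0.0]
grip_width: 0.0498
```

play_rows --travel '[[0,0.2,-0.4],[0,0,0],[0,0,0],[0,0,0],[0,0,0],[0,0,0],[0,0,0]]' --rotation '[[0.015,0.017,0],[0,0,0],[0,0,0],[0,0,0],[0,0,0],[0,0,0],[0,0,0]]' --claw '[5,5,1,0.8,0.8,0.8,0.8]' --squeeze 50

```text
time_s: 2.55
position: [0.489, -0.3432, 0.0064]
tool_rot: [[0.001, -0.18, -0.984], [-0.001, -0.984, 0.18], [-1.0, 0.001, -0.002]]
ft_force: [-0.1, -1.4, -1.4]
grip_width: 0.0091
```

```bash
python3 -c "
from st import *;show()"
```

```text
t 2.55 p [ 0.489  -0.3432  0.0064] yawY -100.36 x [ 0.001 -0.001 -1.   ] F [-0.15 -1.37 -1.43] w 0.0091 q [-46.4  40.1  82.7   0.   57.   53.9]
stand xy 0.5383 -0.011
```

play_rows --travel '[[0,0,0],[0,0,0],[-0.1,0.1,-0.4],[0,0,0],[0,0,-0.1],[0,0,0]]' --rotation '[[0,0,0],[0,0,0],[0,0,0],[0,0,0],[0,0,0],[0,0,0]]' --claw '[3,3,3,3,3,3]'

```text
time_s: 3.05
position: [0.4877, -0.3419, 0.0006]
tool_rot: [[0.001, -0.18, -0.984], [-0.001, -0.984, 0.18], [-1.0, 0.001, -0.001]]
ft_force: [-0.0, -0.0, -0.1]
grip_width: 0.0299
```

```bash
python3 - <<'E'
from st import *
show()
im=env.get_image("wrist"); cv2.imwrite("pics/w2.png",im[:,:,::-1])
E
```

```text
t 3.05 p [ 0.4877 -0.3419  0.0006] yawY -100.36 x [ 0.001 -0.001 -1.   ] F [-0.01 -0.04 -0.12] w 0.0299 q [-46.4  40.5  83.2   0.   56.2  53.9]
stand xy 0.5372 -0.0124
```

View pics/w2.png

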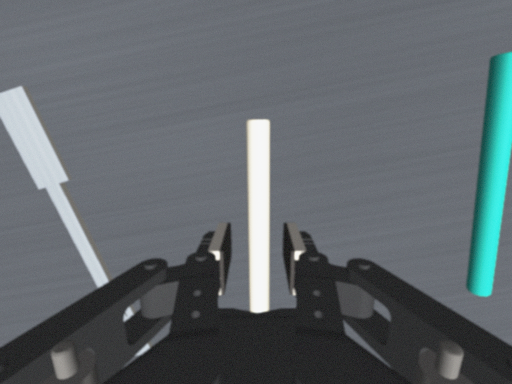

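play_rows --travel '[[0,0,0.1],[0,0,0],[0,0,0],[0,0,0],[0,0,0],[0,0,0]]' --rotation '[[0,0,0],[0,0,0],[0,0,0],[0,0,0],[0,0,0],[0,0,0]]' --claw '[1,0.8,0.8,0.8,0.8,0.8]' --squeeze 40

```text
time_s: 3.6
position: [0.4879, -0.3422, 0.0021]
tool_rot: [[0.002, -0.18, -0.984], [-0.002, -0.984, 0.18], [-1.0, 0.001, -0.002]]
ft_force: [0.4, -0.1, -1.3]
grip_width: 0.0101
```

play_rows --travel '[[0,0,1],[0,0,2],[0,0,3],[0,0,3],[0,0,2],[0,0,0]]' --rotation '[[0,0,0],[0,0,0],[0,0,0],[0,0,0],[0,0,0],[0,0,0]]' --claw '[0.8,0.8,0.8,0.8,0.8,0.8]'

```text
time_s: 4.1
position: [0.4867, -0.3409, 0.1186]
tool_rot: [[-0.001, -0.18, -0.984], [0.001, -0.984, 0.18], [-1.0, -0.001, 0.001]]
ft_force: [0.8, -0.6, 0.1]
grip_width: 0.0098
```

```bash
python3 - <<'E'
from st import *
show()
im=env.get_image("wrist"); cv2.imwrite("pics/w3.png",im[:,:,::-1])
im=env.get_image("scene"); cv2.imwrite("pics/s3.png",cv2.resize(im[150:330,60:300,::-1],None,fx=3,fy=3))
E
```

```text
t 4.1 p [ 0.4867 -0.3409  0.1186] yawY -100.37 x [-0.001  0.001 -1.   ] F [ 0.75 -0.61  0.12] w 0.0098 q [-46.4  31.9  76.9   0.   71.3  53.9]
stand xy 0.5363 -0.0136
```

View pics/w3.png

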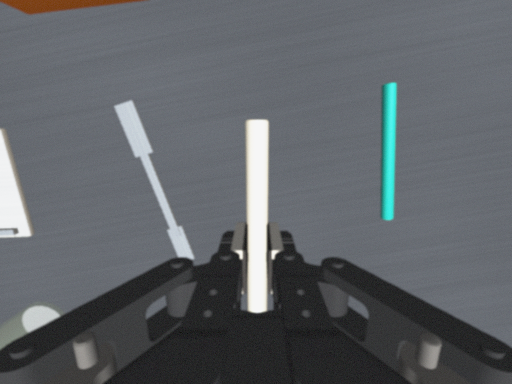

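View pics/s3.png

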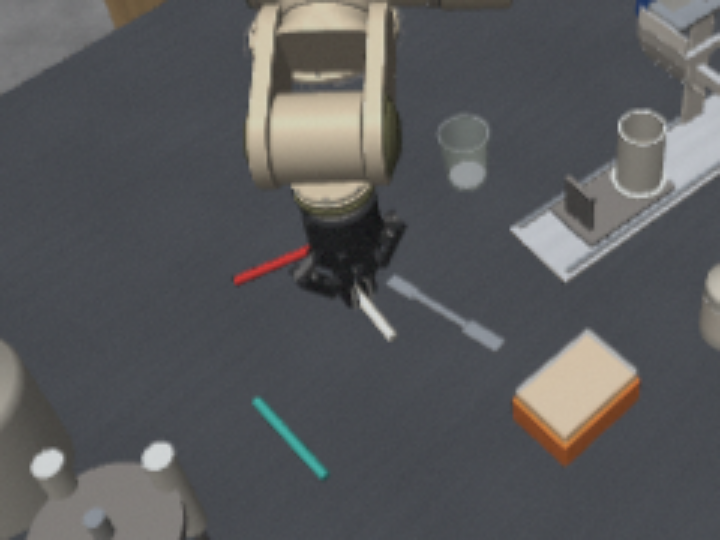

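The rod is held at its middle, at (257,215) in the wrist view, and the spatula is undisturbed. Next I go to the trough.

play_rows --travel '[[0,0,3],[0,0,4],[0,0,4],[0,1,4],[0,2,3.5],[0.3,3,2],[0.7,3.5,1],[0.7,3.5,1],[0.7,3.5,0.5],[0.7,3.5,0],[0.7,3.5,0],[0.7,3.5,0]]' --rotation '[[0,0,0],[0,0,0],[0,0,0],[0,0,0.1],[0,0,0.1],[0,0,0.1],[0,0,0.1],[0,0,0.1],[0,0,0.1],[0,0,0.1],[0,0,0.1],[0,0,0.1]]' --claw '[0.8,0.8,0.8,0.8,0.8,0.8,0.8,0.8,0.8,0.8,0.8,0.8]'

```text
time_s: 5.2
position: [0.5248, -0.0614, 0.3355]
tool_rot: [[-0.042, 0.678, -0.734], [-0.003, -0.734, -0.679], [-0.999, -0.026, 0.033]]
ft_force: [0.5, 0.0, -0.3]
grip_width: 0.0099
```

```bash
python3 -c "
from st import *;show()"
```

```text
t 5.2 p [ 0.5248 -0.0614  0.3355] yawY -47.27 x [-0.042 -0.003 -0.999] F [ 0.51  0.02 -0.27] w 0.0099 q [-19.   17.8  63.6  -1.  100.9  28. ]
stand xy 0.2542 -0.0148
```

play_rows --travel '[[0.7,2.5,1],[0.7,3,1],[0.7,3,0.5],[0.7,3,0],[0.7,3,0],[0.7,3,0],[0.5,3,0],[0.4,2.5,0],[0.2,1.5,0],[0,0,0],[0,0,0]]' --rotation '[[0,-0.02,0.08],[0,-0.01,0.08],[0,0,0.08],[0,0,0.08],[0,0,0.08],[0,0,0.08],[0,0,0.08],[0,0,0.06],[0,0,0],[0,0,0],[0,0,0]]' --claw '[0.8,0.8,0.8,0.8,0.8,0.8,0.8,0.8,0.8,0.8,0.8]'

```text
time_s: 6.12
position: [0.578, 0.2041, 0.3411]
tool_rot: [[-0.04, 0.987, -0.156], [-0.017, -0.157, -0.987], [-0.999, -0.037, 0.023]]
ft_force: [-0.6, -0.3, -0.4]
grip_width: 0.0102
```

```bash
python3 - <<'E'
from st import *
show()
for n in ["wrist","top"]:
    im=env.get_image(n); cv2.imwrite(f"pics/{n}4.png",im[:,:,::-1])
E
```

```text
t 6.1167 p [0.578  0.2041 0.3411] yawY -9.03 x [-0.04  -0.017 -0.999] F [-0.64 -0.31 -0.35] w 0.0102 q [  8.7  27.4  47.5  -0.7 107.5  17.5]
stand xy -0.0161 0.0009
```

View pics/wrist4.png

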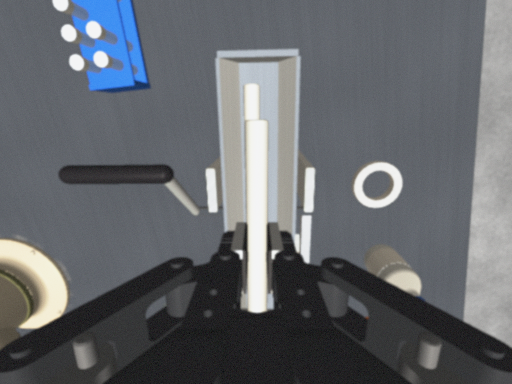

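Rod B, held at (256,215), is above the trough. Rod A shows at (251,100), on the robot's side of it. I'll check the trough's centre line from this view.

```bash
python3 - <<'E'
from st import *
c=env.camera_info("wrist"); d=np.load("st.npz")
S=lambda p:(((p[:2]-d["O"])@d["ux"]).round(4),((p[:2]-d["O"])@d["uy"]).round(4))
for u,v in [(217,53),(299,51),(223,228),(298,205)]: print((u,v),S(onz(c,u,v,.288)))
print("rodA far",S(onz(c,251,85,.279)),S(onz(c,251,105,.279)))
print("lever",S(onz(c,65,174,.324)),S(onz(c,168,174,.324)))
E
```

```text
(217, 53) (np.float64(-0.1238), np.float64(-0.0261))
(299, 51) (np.float64(-0.1235), np.float64(0.0283))
(223, 228) (np.float64(0.0034), np.float64(-0.0292))
(298, 205) (np.float64(-0.0158), np.float64(0.0303))
rodA far (np.float64(-0.1042), np.float64(-0.0044)) (np.float64(-0.0905), np.float64(-0.0048))
lever (np.float64(-0.0503), np.float64(-0.1207)) (np.float64(-0.0496), np.float64(-0.0549))
```

play_rows --travel '[[0.3,0.3,-1],[0,0,-1],[0,0,0],[0,0,0]]' --rotation '[[0.017,-0.04,0.017],[0,0,0],[0,0,0],[0,0,0]]' --claw '[0.8,0.8,0.8,0.8]'

```text
time_s: 6.55
position: [0.5815, 0.2016, 0.3211]
tool_rot: [[0.002, 0.989, -0.147], [-0.0, -0.147, -0.989], [-1.0, 0.002, 0.0]]
ft_force: [-0.8, -0.5, 0.1]
grip_width: 0.0098
```

```bash
python3 -c "
from st import *;show()"
```

```text
t 6.55 p [0.5815 0.2016 0.3211] yawY -8.47 x [ 0.002 -0.    -1.   ] F [-0.81 -0.55  0.05] w 0.0098 q [  8.1  26.5  52.2  -0.  101.2  16.6]
stand xy -0.0141 0.0047
```

play_rows --travel '[[0.3,0.7,-1],[0,0,-1],[0,0,-1],[0,0,-0.4],[0,0,0],[0,0,0]]' --rotation '[[0,0,0.007],[0,0,0],[0,0,0],[0,0,0],[0,0,0],[0,0,0]]' --claw '[0.8,0.8,0.8,0.8,0.8,0.8]'

```text
time_s: 7.05
position: [0.5862, 0.2077, 0.2862]
tool_rot: [[0.004, 0.99, -0.143], [-0.0, -0.143, -0.99], [-1.0, 0.004, -0.0]]
ft_force: [-0.6, 1.0, 1.1]
grip_width: 0.0102
```

```bash
python3 -c "
from st import *;show()
im=env.get_image('wrist'); cv2.imwrite('pics/w5.png',im[:,:,::-1])
im=env.get_image('scene'); cv2.imwrite('pics/s5.png',cv2.resize(im[80:200,240:380,::-1],None,fx=5,fy=5))"
```

```text
t 7.05 p [0.5862 0.2077 0.2862] yawY -8.22 x [ 0.004 -0.    -1.   ] F [-0.65  0.96  1.13] w 0.0102 q [ 8.6 27.7 55.8 -0.1 96.3 16.9]
stand xy -0.0208 0.0085
```

View pics/w5.png

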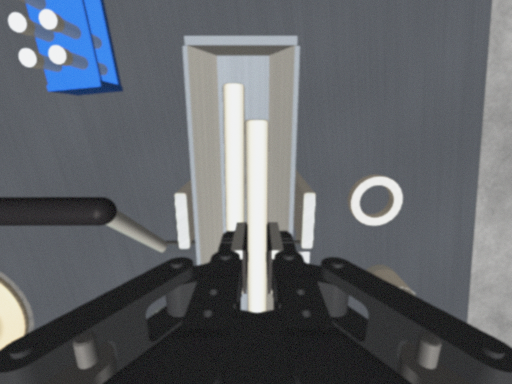

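View pics/s5.png

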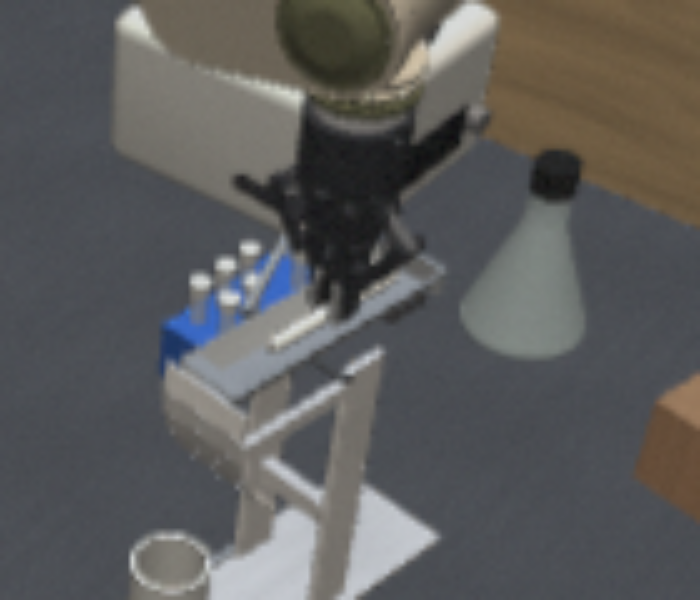

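Rod B (257,215) now hangs beside rod A (234,150), inside the walls. I lower it a little and release.

play_rows --travel '[[-0.1,0,-0.3],[0,0,0],[0,0,0],[0,0,0],[0,0,0],[0,0,0],[0,0,1],[0,0,2],[0,0,3],[0,-1,3],[-1,-2,0],[0,0,0]]' --rotation '[[0,0,0],[0,0,0],[0,0,0],[0,0,0],[0,0,0],[0,0,0],[0,0,0],[0,0,0],[0,0,0],[0,0,0],[0,0,0],[0,0,0]]' --claw '[0.8,0.8,1.8,2,2,2,2,2,2,2,2,2]'

```text
time_s: 8.15
position: [0.5745, 0.1775, 0.378]
tool_rot: [[0.006, 0.99, -0.141], [-0.001, -0.141, -0.99], [-1.0, 0.006, -0.0]]
ft_force: [-0.3, 0.3, -0.8]
grip_width: 0.0201
```

```bash
python3 -c "
from st import *;show()
im=env.get_image('wrist'); cv2.imwrite('pics/w6.png',im[:,:,::-1])
im=env.get_image('scene'); cv2.imwrite('pics/s6.png',cv2.resize(im[80:200,240:380,::-1],None,fx=5,fy=5))"
```

```text
t 8.15 p [0.5745 0.1775 0.378 ] yawY -8.12 x [ 0.006 -0.001 -1.   ] F [-0.3   0.27 -0.82] w 0.0201 q [ 5.900e+00  2.450e+01  4.650e+01 -1.000e-01  1.087e+02  1.400e+01]
stand xy 0.0108 0.0011
```

View pics/w6.png

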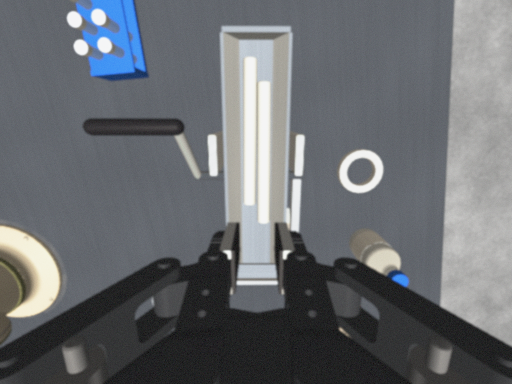

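View pics/s6.png

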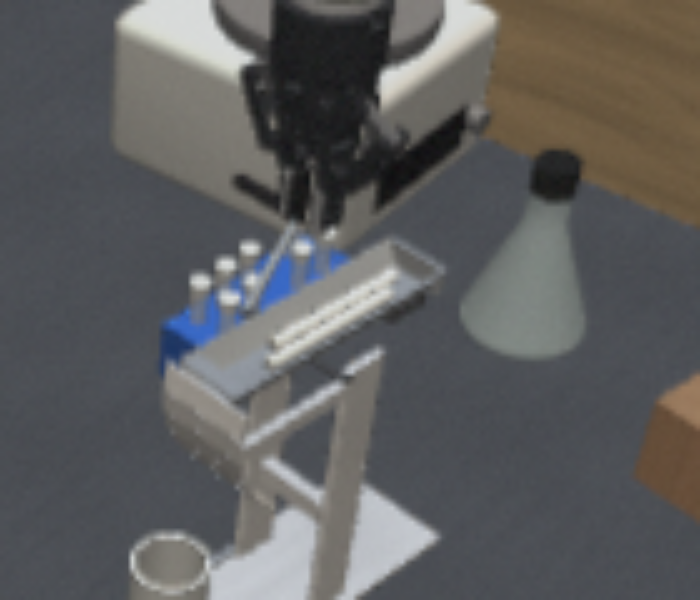

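Both rods lie side by side in the trough, at (250,130) and (264,150) in the wrist view. Next is the push plate. I'll approach it with closed fingers tilted about 27° so that the camera and body clear the guard.

play_rows --travel '[[0,-2,0],[-0.5,-3.5,0],[-0.5,-3.5,0],[-0.5,-3.5,0],[-0.5,-3.5,0],[-0.5,-3.5,-1],[-0.5,-3.5,-1],[-0.5,-3,-2],[0,-1,-3],[0,0,-3],[0,0,-3],[0,0,0]]' --rotation '[[0,0,0],[0.1,-0.014,0],[0.1,-0.014,0],[0.1,-0.014,0],[0.1,-0.014,0],[0.07,-0.01,0],[0,0,0],[0,0,0],[0,0,0],[0,0,0],[0,0,0],[0,0,0]]' --claw '[0,0,0,0,0,0,0,0,0,0,0,0]'

```text
time_s: 9.25
position: [0.5376, -0.096, 0.2332]
tool_rot: [[0.07, 0.99, -0.12], [0.48, -0.138, -0.866], [-0.874, 0.003, -0.485]]
ft_force: [-0.2, 1.3, 0.5]
grip_width: 0.0002
```

```bash
python3 -c "
from st import *;show()
im=env.get_image('scene'); cv2.imwrite('pics/s7.png',cv2.resize(im[80:260,150:390,::-1],None,fx=3,fy=3))"
```

```text
t 9.25 p [ 0.5376 -0.096   0.2332] yawY -7.96 x [ 0.07   0.48  -0.874] F [-0.24  1.26  0.46] w 0.0002 q [-34.9  24.6  75.1  25.8  93.9 -28.3]
stand xy 0.2867 0.0027
```

View pics/s7.png

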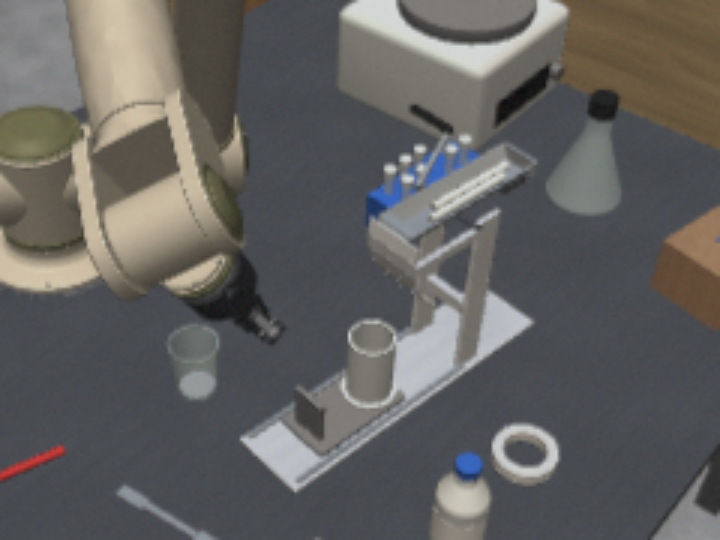

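play_rows --travel '[[0,0,-2],[0,0,-3],[0,0,-3],[0,0,-3],[0,0,-3],[0,0,-2.2],[0,0,-0.5],[0,0,0],[0,0,0]]' --rotation '[[0,0,0],[0,0,0],[0,0,0],[0,0,0],[0,0,0],[0,0,0],[0,0,0],[0,0,0],[0,0,0]]' --claw '[0,0,0,0,0,0,0,0,0]'

```text
time_s: 10.05
position: [0.549, -0.0951, 0.079]
tool_rot: [[0.09, 0.991, -0.101], [0.47, -0.132, -0.873], [-0.878, 0.032, -0.478]]
ft_force: [-0.1, -0.3, 0.0]
grip_width: 0.0003
```

```bash
python3 -c "
from st import *;show()
im=env.get_image('scene'); cv2.imwrite('pics/s8.png',cv2.resize(im[80:260,150:390,::-1],None,fx=3,fy=3))"
```

```text
t 10.05 p [ 0.549  -0.0951  0.079 ] yawY -7.57 x [ 0.09   0.47  -0.878] F [-0.09 -0.25  0.01] w 0.0003 q [-34.3  34.7  85.7  27.3  73.7 -38.2]
stand xy 0.2842 0.0138
```

View pics/s8.png

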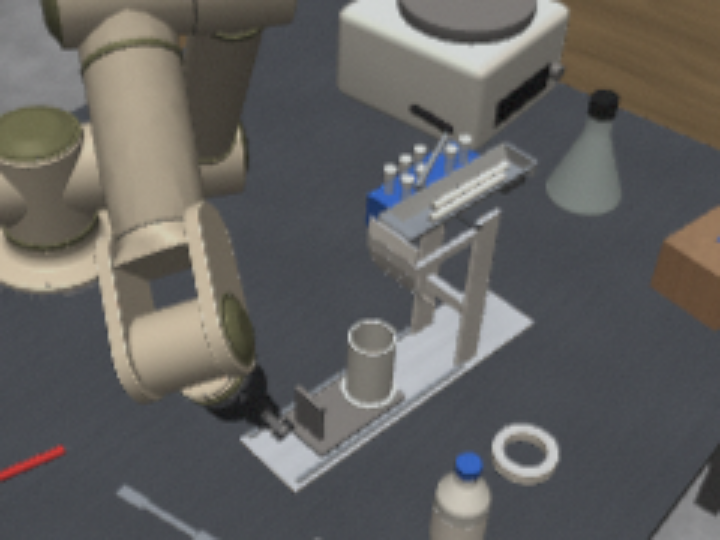

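play_rows --travel '[[-1.3,0.2,-1.5],[0,0,-1.1],[0,0,0],[0.2,1.2,0],[0.2,1.2,0],[0.2,1.2,0],[0.1,1,0],[0,0,0],[0,0,0]]' --rotation '[[0,0.03,0],[0,0,0],[0,0,0],[0,0,0],[0,0,0],[0,0,0],[0,0,0],[0,0,0],[0,0,0]]' --claw '[0,0,0,0,0,0,0,0,0]'

```text
time_s: 10.85
position: [0.5492, -0.0434, 0.0612]
tool_rot: [[0.079, 0.991, -0.106], [0.462, -0.13, -0.877], [-0.883, 0.02, -0.469]]
ft_force: [-0.4, -2.6, -1.3]
grip_width: -0.0002
```

```bash
python3 -c "
from st import *;show()"
```

```text
t 10.85 p [ 0.5492 -0.0434  0.0612] yawY -7.49 x [ 0.079  0.462 -0.883] F [-0.35 -2.65 -1.3 ] w -0.0002 q [-29.3  35.   89.1  28.3  68.7 -35.6]
stand xy 0.233 0.0069
```

play_rows --travel '[[0,1,0],[0,1,0],[0,1,0],[0.1,1,0],[0.1,0.7,0],[0,0,0]]' --rotation '[[0,0,0],[0,0,0],[0,0,0],[0,0,0],[0,0,0],[0,0,0]]' --claw '[0,0,0,0,0,0]'

```text
time_s: 11.35
position: [0.5532, 0.0056, 0.0617]
tool_rot: [[0.084, 0.991, -0.106], [0.459, -0.133, -0.879], [-0.885, 0.025, -0.466]]
ft_force: [0.6, -1.7, -0.7]
grip_width: -0.0001
```

```bash
python3 -c "
from st import *;show()"
```

```text
t 11.35 p [0.5532 0.0056 0.0617] yawY -7.63 x [ 0.084  0.459 -0.885] F [ 0.6  -1.7  -0.66] w -0.0001 q [-24.4  34.2  90.7  29.8  65.6 -32.2]
stand xy 0.184 0.0039
```

play_rows --travel '[[0,0.5,0],[0,0.4,0],[0,0.4,0],[0,0.4,0],[0,0.4,0]]' --rotation '[[0,0,0],[0,0,0],[0,0,0],[0,0,0],[0,0,0]]' --claw '[0,0,0,0,0]'

```text
time_s: 11.77
position: [0.5536, 0.0065, 0.0619]
tool_rot: [[0.089, 0.991, -0.103], [0.421, -0.132, -0.898], [-0.903, 0.036, -0.429]]
ft_force: [-8.3, -26.3, 6.3]
grip_width: 0.0001
```

```bash
python3 -c "
from st import *;show()"
```

```text
t 11.7667 p [0.5536 0.0065 0.0619] yawY -7.56 x [ 0.089  0.421 -0.903] F [ -8.25 -26.3    6.33] w 0.0001 q [-23.4  33.5  91.   28.   63.9 -30.7]
stand xy 0.183 0.0043
```

play_rows --travel '[[0,-0.5,0],[0,-2,0],[-0.3,-3,0],[-0.3,-3,1],[-0.3,-2,3],[0,0,3],[0,0,3],[0,0,3],[0,0,3],[0,0,0]]' --rotation '[[0,0,0],[0,0,0],[0,0,0],[0,0,0],[0,0,0],[0,0,0],[0,0,0],[0,0,0],[0,0,0],[0,0,0]]' --claw '[0,0,0,0,0,0,0,0,0,0]'

```text
time_s: 12.6
position: [0.5381, -0.1011, 0.2271]
tool_rot: [[0.076, 0.991, -0.108], [0.431, -0.13, -0.893], [-0.899, 0.021, -0.437]]
ft_force: [0.1, -0.3, 0.9]
grip_width: 0.0002
```

```bash
python3 -c "
from st import *;show()
im=env.get_image('scene'); cv2.imwrite('pics/s9.png',cv2.resize(im[100:250,220:370,::-1],None,fx=4,fy=4,interpolation=2))
im=env.get_image('top'); cv2.imwrite('pics/t9.png',cv2.resize(im[145:245,130:330,::-1],None,fx=4,fy=4,interpolation=2))"
```

```text
t 12.6 p [ 0.5381 -0.1011  0.2271] yawY -7.5 x [ 0.076  0.431 -0.899] F [ 0.06 -0.26  0.9 ] w 0.0002 q [-34.3  24.2  75.7  23.5  91.4 -28.9]
stand xy 0.2917 0.0039
```

View pics/s9.png

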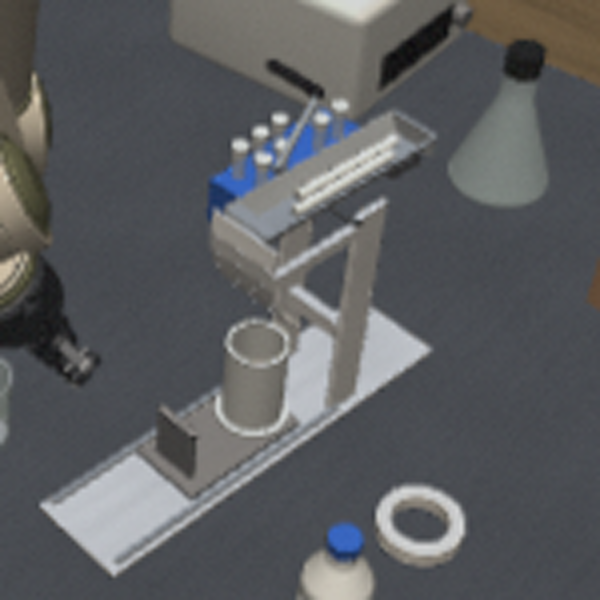

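View pics/t9.png

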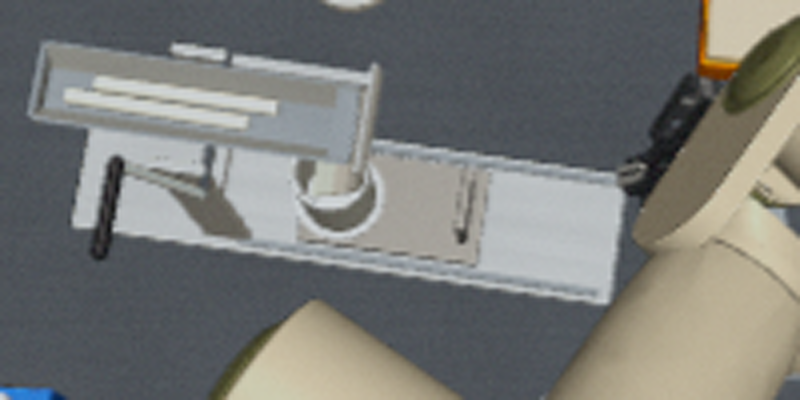

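```bash
python3 - <<'E'
from st import *
S=env.camera_info("scene");T=env.camera_info("top"); d=np.load("st.npz")
st=lambda p:[((p[:2]-d["O"])@d["ux"]).round(4),((p[:2]-d["O"])@d["uy"]).round(4)]
s=lambda x,y:(220+(x+.5)/4-.5,100+(y+.5)/4-.5)
t=lambda x,y:(130+(x+.5)/4-.5,145+(y+.5)/4-.5)
print("jar",st(onz(S,*s(258,342),.118)))
for q in [(163,406),(196,439)]: print("plate top",st(onz(S,*s(*q),.084)))
for q in [(163,460),(196,475)]: print("plate bot",st(onz(S,*s(*q),.018)))
print("rods")
for a,b in [((96,81),(277,106)),((65,95),(248,123))]:
    print(st(onz(T,*t(*a),.273)),st(onz(T,*t(*b),.273)))
print("jar top view",st(onz(T,*t(339,192),.118)))
E
```

```text
jar [np.float64(0.068), np.float64(0.0004)]
plate top [np.float64(0.1721), np.float64(-0.0204)]
plate top [np.float64(0.1771), np.float64(0.0309)]
plate bot [np.float64(0.1786), np.float64(-0.011)]
plate bot [np.float64(0.1673), np.float64(0.0243)]
rods
[np.float64(-0.0869), np.float64(0.0067)] [np.float64(0.0414), np.float64(0.0072)]
[np.float64(-0.1065), np.float64(-0.0063)] [np.float64(0.0235), np.float64(-0.0077)]
jar top view [np.float64(0.0763), np.float64(-0.0172)]
```

The scene view puts the jar mouth at stand x = 68 mm, exactly home. The rod centres are at -42 and -23 mm. Next is the lever: I untilt, go over it and come down behind it.

play_rows --travel '[[0,0,3],[0,0,4],[0,0,4],[0,0,4],[-0.5,2,3.5],[-0.5,3.5,2],[-0.5,3.5,0],[-0.5,4,0],[-0.5,4,0],[-0.5,4,0],[-0.5,4,0],[-0.5,4,0]]' --rotation '[[0,0,0],[-0.09,0.013,0],[-0.09,0.013,0],[-0.09,0.013,0],[-0.09,0.013,0],[-0.09,0.013,0],[0,0,0],[0,0,0],[0,0,0],[0,0,0],[0,0,0],[0,0,0]]' --claw '[0,0,0,0,0,0,0,0,0,0,0,0]'

```text
time_s: 13.7
position: [0.4903, 0.1946, 0.4155]
tool_rot: [[-0.03, 0.989, -0.148], [-0.006, -0.148, -0.989], [-1.0, -0.029, 0.01]]
ft_force: [0.1, -0.3, 0.3]
grip_width: -0.0001
```

```bash
python3 -c "
from st import *;show()"
```

```text
t 13.7 p [0.4903 0.1946 0.4155] yawY -8.53 x [-0.03  -0.006 -1.   ] F [ 0.09 -0.3   0.26] w -0.0001 q [ 8.800e+00  1.710e+01  5.200e+01 -1.000e-01  1.127e+02  1.730e+01]
stand xy 0.0055 -0.0847
```

play_rows --travel '[[0,3,0],[0.1,3,0],[0.1,2.5,0],[0,0.5,0],[0,0,0],[0,0,0]]' --rotation '[[0.006,-0.03,0],[0,0,0],[0,0,0],[0,0,0],[0,0,0],[0,0,0]]' --claw '[0,0,0,0,0,0]'

```text
time_s: 14.2
position: [0.4886, 0.297, 0.4038]
tool_rot: [[-0.021, 0.991, -0.134], [-0.004, -0.134, -0.991], [-1.0, -0.021, 0.007]]
ft_force: [-0.3, -0.3, 0.2]
grip_width: 0.0003
```

```bash
python3 -c "
from st import *;show()
im=env.get_image('wrist'); cv2.imwrite('pics/w10.png',im[:,:,::-1])"
```

```text
t 14.2 p [0.4886 0.297  0.4038] yawY -7.71 x [-0.021 -0.004 -1.   ] F [-0.26 -0.25  0.24] w 0.0003 q [ 19.4  22.   46.5   0.2 112.8  27.1]
stand xy -0.0956 -0.1006
```

View pics/w10.png

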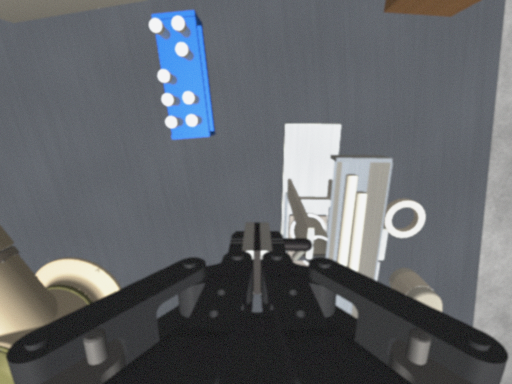

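play_rows --travel '[[0.3,0,-2],[0,0,-3],[0,0,-2.5],[0,0,-1],[0,0,0],[0,0,0]]' --rotation '[[0.004,-0.02,0],[0,0,0],[0,0,0],[0,0,0],[0,0,0],[0,0,0]]' --claw '[0,0,0,0,0,0]'

```text
time_s: 14.75
position: [0.4928, 0.2883, 0.3155]
tool_rot: [[-0.0, 0.99, -0.144], [-0.001, -0.144, -0.99], [-1.0, 0.0, 0.001]]
ft_force: [-0.0, -0.3, 0.5]
grip_width: 0.0002
```

```bash
python3 -c "
from st import *;show()
im=env.get_image('scene'); cv2.imwrite('pics/s11.png',cv2.resize(im[60:210,220:370,::-1],None,fx=4,fy=4,interpolation=2))"
```

```text
t 14.75 p [0.4928 0.2883 0.3155] yawY -8.29 x [-0.    -0.001 -1.   ] F [-0.01 -0.27  0.45] w 0.0002 q [18.5 21.6 60.9 -0.1 97.5 26.8]
stand xy -0.0876 -0.0952
```

View pics/s11.png

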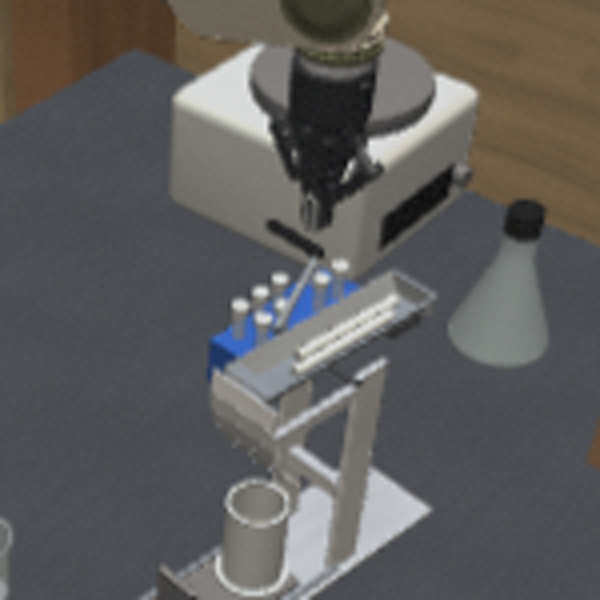

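play_rows --travel '[[0,0,-1],[0,0,-0.7],[0,0,0],[-0.1,-1,0],[-0.1,-1,0],[-0.1,-1,0],[-0.2,-1.2,0],[-0.2,-1.2,0],[-0.2,-1.2,0]]' --rotation '[[0,0,0],[0,0,0],[0,0,0],[0,0,0],[0,0,0],[0,0,0],[0,0,0],[0,0,0],[0,0,0]]' --claw '[0,0,0,0,0,0,0,0,0]'

```text
time_s: 15.55
position: [0.4873, 0.2226, 0.3106]
tool_rot: [[0.026, 0.99, -0.139], [0.018, -0.139, -0.99], [-0.999, 0.023, -0.022]]
ft_force: [1.6, 4.3, 2.7]
grip_width: 0.0001
```

```bash
python3 -c "
from st import *;show()"
```

```text
t 15.55 p [0.4873 0.2226 0.3106] yawY -8.0 x [ 0.026  0.018 -0.999] F [1.63 4.26 2.69] w 0.0001 q [11.5 17.  68.6  0.7 92.7 19.6]
stand xy -0.0218 -0.0915
```

play_rows --travel '[[-0.2,-1.2,-0.4],[-0.2,-1.2,-0.4],[-0.2,-1.2,-0.4],[-0.2,-1.2,-0.3],[-0.1,-0.7,0]]' --rotation '[[0,0,0],[0,0,0],[0,0,0],[0,0,0],[0,0,0]]' --claw '[0,0,0,0,0]'

```text
time_s: 15.97
position: [0.4791, 0.1702, 0.2999]
tool_rot: [[0.042, 0.99, -0.133], [0.044, -0.135, -0.99], [-0.998, 0.036, -0.049]]
ft_force: [19.7, 68.1, -22.0]
grip_width: -0.0003
```

```bash
python3 -c "
from st import *;show()"
```

```text
t 15.9667 p [0.4791 0.1702 0.2999] yawY -7.75 x [ 0.042  0.044 -0.998] F [ 19.66  68.07 -21.95] w -0.0003 q [ 5.  13.7 75.   2.3 88.7 12.7]
stand xy 0.0313 -0.0923
```

play_rows --travel '[[0,0,0],[0,0,0],[0,0,0],[0,0,0]]' --rotation '[[0,0,0],[0,0,0],[0,0,0],[0,0,0]]' --claw '[0,0,0,0]'

```text
time_s: 16.3
position: [0.4797, 0.1741, 0.3021]
tool_rot: [[0.05, 0.99, -0.128], [0.062, -0.131, -0.989], [-0.997, 0.042, -0.068]]
ft_force: [2.2, 4.4, -2.2]
grip_width: 0.0004
```

```bash
python3 -c "
from st import *;show()
im=env.get_image('scene'); cv2.imwrite('pics/s12.png',cv2.resize(im[60:210,220:370,::-1],None,fx=4,fy=4,interpolation=2))"
```

```text
t 16.3 p [0.4797 0.1741 0.3021] yawY -7.54 x [ 0.05   0.062 -0.997] F [ 2.24  4.44 -2.24] w 0.0004 q [ 4.9 13.5 75.   3.3 88.3 12.4]
stand xy 0.0273 -0.0924
```

View pics/s12.png

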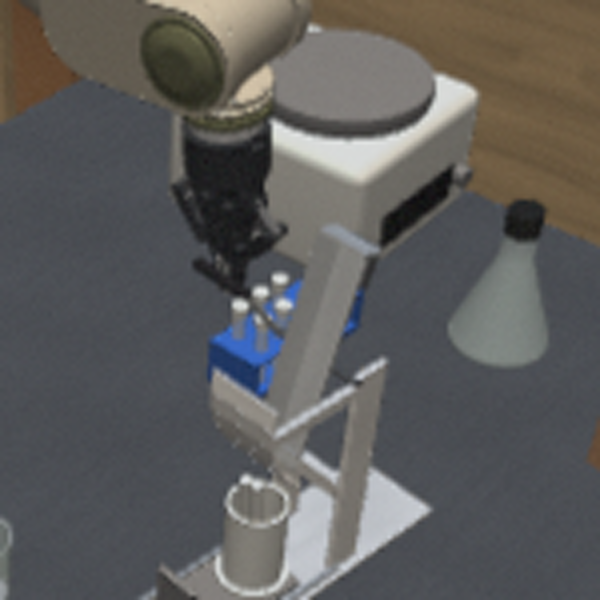

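Both rod ends show in the jar mouth, at (250,482) and (262,485). I hold the lever a little longer, then check closely before letting go.

play_rows --travel '[[0,-0.3,0],[0,-0.1,0],[0,-0.1,0],[0,-0.1,0],[0,-0.1,0],[0,-0.1,0],[0,-0.1,0],[0,-0.1,0]]' --rotation '[[0,0,0],[0,0,0],[0,0,0],[0,0,0],[0,0,0],[0,0,0],[0,0,0],[0,0,0]]' --claw '[0,0,0,0,0,0,0,0]'

```text
time_s: 17.02
position: [0.4795, 0.1739, 0.3027]
tool_rot: [[0.057, 0.991, -0.117], [0.101, -0.122, -0.987], [-0.993, 0.045, -0.107]]
ft_force: [3.8, 11.5, -5.6]
grip_width: 0.0002
```

```bash
python3 -c "
from st import *;show()
im=env.get_image('scene'); cv2.imwrite('pics/s13.png',cv2.resize(im[140:220,250:330,::-1],None,fx=7,fy=7,interpolation=2))
im=env.get_image('top'); cv2.imwrite('pics/t13.png',cv2.resize(im[145:245,130:270,::-1],None,fx=5,fy=5,interpolation=2))"
```

```text
t 17.0167 p [0.4795 0.1739 0.3027] yawY -7.04 x [ 0.057  0.101 -0.993] F [ 3.82 11.55 -5.64] w 0.0002 q [ 3.7 12.9 75.8  5.6 87.6 10.6]
stand xy 0.0275 -0.0925
```

View pics/s13.png

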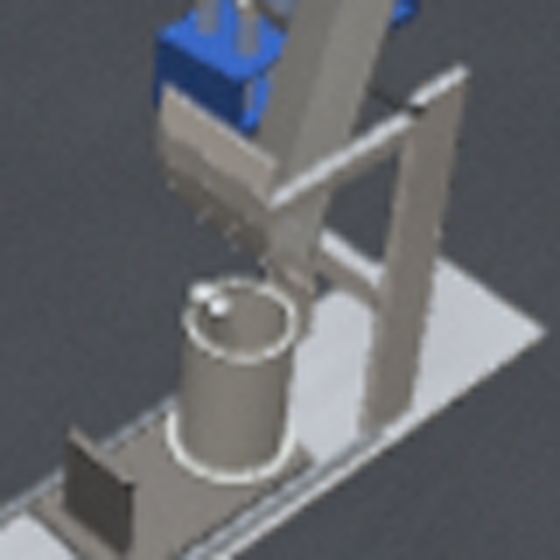

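View pics/t13.png

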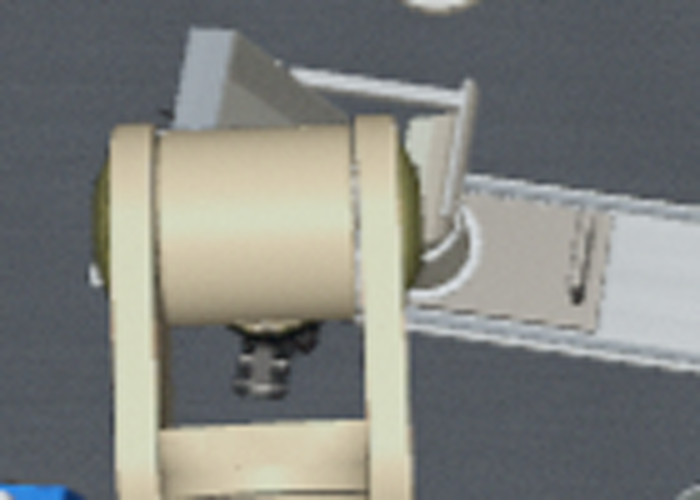

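play_rows --travel '[[0.2,1.2,0],[0.2,1.2,0],[0.2,1.2,0],[0.2,1.2,0],[0.2,1.2,0],[0.2,1.2,0],[0.2,1.2,0],[0.2,1.2,0],[0.2,1.2,0],[0.1,1,0],[0,0.5,0],[0,0,0]]' --rotation '[[0,0,0],[-0.02,0.01,0],[-0.02,0.01,0],[-0.02,0.01,0],[-0.02,0.01,0],[-0.02,0.01,0],[0,0,0],[0,0,0],[0,0,0],[0,0,0],[0,0,0],[0,0,0]]' --claw '[0,0,0,0,0,0,0,0,0,0,0,0]'

```text
time_s: 18.12
position: [0.4993, 0.304, 0.3083]
tool_rot: [[0.017, 0.992, -0.124], [0.002, -0.124, -0.992], [-1.0, 0.016, -0.004]]
ft_force: [0.3, 0.4, 0.0]
grip_width: 0.0002
```

```bash
python3 -c "
from st import *;show()"
```

```text
t 18.1167 p [0.4993 0.304  0.3083] yawY -7.1 x [ 0.017  0.002 -1.   ] F [0.26 0.36 0.04] w 0.0002 q [19.9 22.8 60.2 -0.2 96.1 26.9]
stand xy -0.1041 -0.0911
```

Contact is gone and the force is near zero. I raise the tool clear and look.

play_rows --travel '[[0,0.3,2],[0,0,3],[0,0,3],[-0.5,0,3],[-2,1,2],[-3,1,0],[-3,1,0],[-2,0,0],[0,0,0],[0,0,0]]' --rotation '[[0,0,0],[0,0,0],[0,0,0],[0,0,0],[0,0,0],[0,0,0],[0,0,0],[0,0,0],[0,0,0],[0,0,0]]' --claw '[0,0,0,0,0,0,0,0,0,0]'

```text
time_s: 18.95
position: [0.3895, 0.3325, 0.4444]
tool_rot: [[0.016, 0.991, -0.131], [0.001, -0.131, -0.991], [-1.0, 0.016, -0.003]]
ft_force: [1.1, 1.1, -0.6]
grip_width: -0.0004
```

```bash
python3 -c "
from st import *;show()
im=env.get_image('scene'); cv2.imwrite('pics/s14.png',cv2.resize(im[90:240,220:370,::-1],None,fx=4,fy=4,interpolation=2)); cv2.imwrite('pics/s14f.png',im[:,:,::-1])
im=env.get_image('top'); cv2.imwrite('pics/t14.png',cv2.resize(im[85:265,70:350,::-1],None,fx=2.8,fy=2.8,interpolation=2))"
```

```text
t 18.95 p [0.3895 0.3325 0.4444] yawY -7.55 x [ 0.016  0.001 -1.   ] F [ 1.1   1.15 -0.61] w -0.0004 q [ 27.4  14.3  51.2  -0.4 113.6  34.8]
stand xy -0.1169 -0.2038
```

View pics/s14.png

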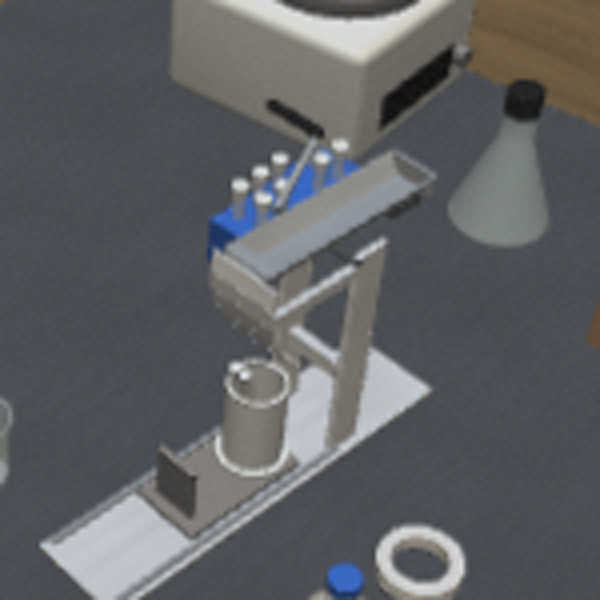

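View pics/t14.png

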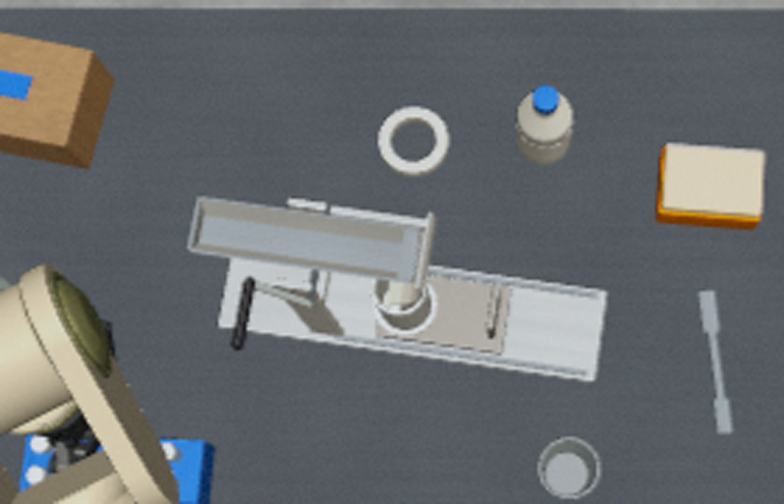

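```bash
python3 -c "
from st import *
im=cv2.imread('pics/s14f.png'); cv2.imwrite('pics/s15.png',cv2.resize(im[172:215,265:310],None,fx=13,fy=13,interpolation=2))
S=env.camera_info('scene');d=np.load('st.npz')
W=lambda x,y,z:np.r_[d['O']+x*d['ux']+y*d['uy'],z]
for z in (.118,.150): print(z,[ (proj(S,W(.068+dx,dy,z))-[265,172]).round(1)*13 for dx,dy in ((0,0),(.02,0),(-.02,0),(0,.02),(0,-.02))])
"
```

```text
0.118 [array([248.3, 170.3]), array([200.2, 201.5]), array([295.1, 139.1]), array([295.1, 205.4]), array([200.2, 133.9])]
0.15 [array([254.8,  92.3]), array([206.7, 123.5]), array([302.9,  61.1]), array([304.2, 128.7]), array([206.7,  57.2])]
```

View pics/s15.png

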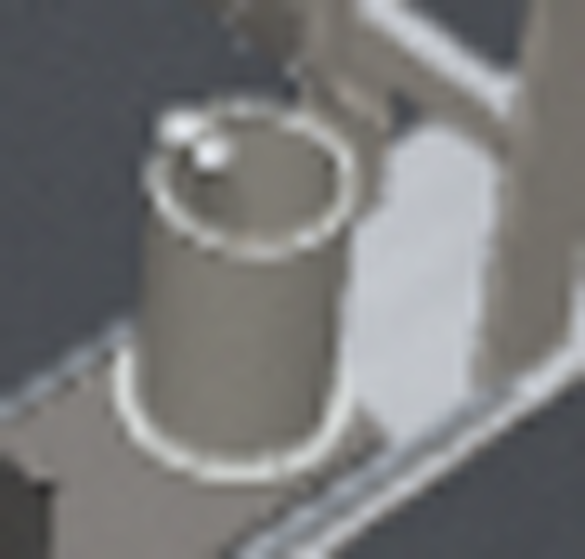

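Trough level and empty, lever at rest (295,118), jar home. The rod tops are at the jar rim, at (180,128) and (208,152) in the enlarged crop. I take one look from above with the wrist camera to confirm their lean.

play_rows --travel '[[1,-2,0],[1,-3.5,0],[1,-3.5,0],[1,-3.5,0],[1,-3.5,0],[1,-3.5,0],[1,-3.5,0],[1,-3.5,0],[1,-3.5,0],[1,-2,0],[0,0,0],[0,0,0]]' --rotation '[[0,0,0],[0,0,0],[0,0,0],[0,0,0],[0,0,0],[0,0,0],[0,0,0],[0,0,0],[0,0,0],[0,0,0],[0,0,0],[0,0,0]]' --claw '[0,0,0,0,0,0,0,0,0,0,0,0]'

```text
time_s: 20.05
position: [0.502, -0.0125, 0.4352]
tool_rot: [[0.001, 0.99, -0.144], [-0.0, -0.144, -0.99], [-1.0, 0.001, 0.0]]
ft_force: [-0.4, 0.0, 0.4]
grip_width: 0.0002
```

```bash
python3 -c "
from st import *;show()
c=env.camera_info('wrist');d=np.load('st.npz');im=env.get_image('wrist')
W=lambda x,y,z:np.r_[d['O']+x*d['ux']+y*d['uy'],z]
print(proj(c,W(.068,0,.118)),proj(c,W(.068,0,.023)))
cv2.imwrite('pics/w16.png',cv2.resize(im[:,:,::-1],(768,576)))
im=env.get_image('top'); cv2.imwrite('pics/t16.png',im[:,:,::-1])"
```

```text
t 20.05 p [ 0.502  -0.0125  0.4352] yawY -8.3 x [ 0.001 -0.    -1.   ] F [-0.44  0.04  0.4 ] w 0.0002 q [-14.9  13.4  53.9  -0.  112.6  -6.7]
stand xy 0.209 -0.0442
[284.0095411   71.08290668] [279.07758851  79.64469453]
```

View pics/w16.png

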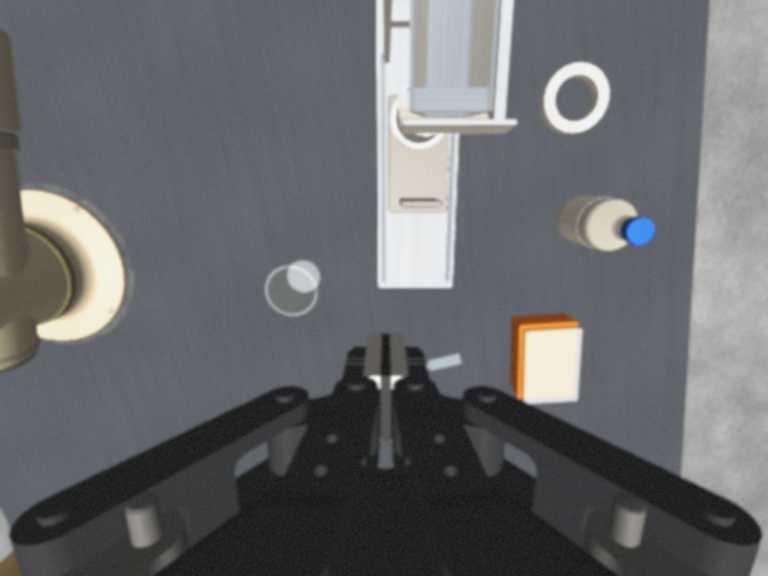

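The guard hides the mouth from here, so I tilt and look from farther out and lower.

play_rows --travel '[[0,-2,-1],[0,-2,-2],[0,-2,-2],[0.5,-2,-2],[0.5,-1,-1],[0,0,0],[0,0,0]]' --rotation '[[0.1,-0.014,0],[0.1,-0.014,0],[0.1,-0.014,0],[0.1,-0.014,0],[0.1,-0.014,0],[0,0,0],[0,0,0]]' --claw '[0,0,0,0,0,0,0]'

```text
time_s: 20.73
position: [0.5117, -0.0934, 0.3561]
tool_rot: [[0.081, 0.991, -0.107], [0.498, -0.133, -0.857], [-0.863, 0.016, -0.505]]
ft_force: [-0.8, 1.1, 0.8]
grip_width: 0.0
```

```bash
python3 -c "
from st import *;show()
c=env.camera_info('wrist');d=np.load('st.npz');im=env.get_image('wrist')
W=lambda x,y,z:np.r_[d['O']+x*d['ux']+y*d['uy'],z]
print(proj(c,W(.068,0,.118)),proj(c,W(.068,0,.023)))
u,v=proj(c,W(.068,0,.118)).astype(int); 
cv2.imwrite('pics/w17.png',cv2.resize(im[max(0,v-60):v+60,u-60:u+60,::-1],None,fx=5,fy=5,interpolation=2)); print(u-60,max(0,v-60))"
```

```text
t 20.7333 p [ 0.5117 -0.0934  0.3561] yawY -7.64 x [ 0.081  0.498 -0.863] F [-0.77  1.06  0.83] w 0.0 q [-36.9  17.9  65.6  28.3 109.3 -23.1]
stand xy 0.2878 -0.0233
[269.58658833 117.72950778] [266.57986219 142.60924438]
209 57
```

View pics/w17.png

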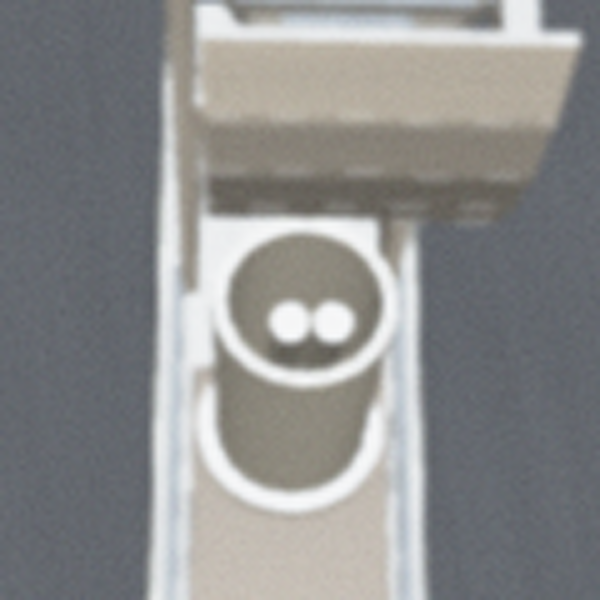

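Both rods' round ends show side by side inside the jar mouth, at (290,322) and (332,322). They lean slightly against the outer rim. The robot is clear of everything, so I hand in.

```bash
python3 -c "
from st import *;show()
env.close_job()"
```

```text
t 20.7833 p [ 0.5117 -0.0931  0.3559] yawY -7.61 x [ 0.08   0.498 -0.863] F [ 0.06 -0.06  0.01] w 0.0002 q [-36.9  17.9  65.6  28.2 109.3 -23. ]
stand xy 0.2875 -0.0233
the job is handed in; nothing more can be done
```

I laid the loose white rod beside the one in the trough and pushed the carriage to its stop. I then swung the lever to its stop, held it for about a second while both rods dropped into the jar, and let the trough return. The job was handed in at about 20.8 s.

**Last checks:**
- **Rods:** the wrist view shows both rod ends side by side inside the jar mouth, leaning a little toward the outer rim. I did not measure the lean; from the jar's depth and width I work it out at no more than about 0.4 rad.
- **Trough and carriage:** the trough looks level and empty with the lever at rest. Before the tip I measured the jar mouth at 68 mm ahead of the pivot, which is exactly home. Later pictures show it still there, but I did not measure it again.
- **Bystanders and robot:** the spatula, beaker, bottle, tip box and tape look unmoved. The tube rack was partly hidden by the arm in the last top view, but it was in place in the scene view. The robot touches nothing and its force reading is near zero.

**What disagreed or went off plan:**
- The first grip closed too high on the rod, so I opened and gripped again lower.
- The wrist force rose briefly to about 74 N when the lever met its stop. That is under the 120 N limit.
- One top-view estimate of the jar's position was about 19 mm off because the guard hid part of the mouth. I used the scene view instead.

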